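# Set the load box to step five and press test

### The job

On the electronics bench, push the load box's pointer selector clockwise with a fingertip, click by click, until it rests in setting five (the broad bar on its scale is setting zero, each thin tick clockwise is one click more) and never let it click on past five. Then, and not before, press the round test button on the small separate box all the way down with a fingertip and let it come back up. Do not pinch or grip the pointer, and leave the loose things around where they are.

Things in the scene. Friction and masses are not known exactly. Their poses are not given: they have to be found in the camera images.
- load_box: Grey metal enclosure that does not move, 160 (x) by 200 (y) by 65 mm high, with a flat aluminium top panel carrying the selector and its scale. Origin: centre of its underside; z up. Its pose varies. The selector's axis stands on the panel at x 0, y +25 mm in this frame; two posts 11 mm thick and 18 mm high stand on the panel at x -66, y -40 and y -65 mm.
- selector (a joint): Pointer angle, rad: 0 at setting zero, growing clockwise from above, 0.5236 (30 deg) per click, so setting five is 2.618. Range -0.2 to 4.39 (settings 0 to 8); starts in 0 to 3. A detent holds each setting: about 3 N sideways 35 mm from the axis moves it off; past half-way it snaps on to the next. At setting n it points 120 - 30 n degrees anticlockwise of the load box's +x.
- selector_axis (a point): On the selector's axis, at the level of the pointer's top (28 mm above the top panel, 93 mm above the table). A hub of radius 16 mm and equal height surrounds it, with a 3 mm high skirt of radius 21 mm at the panel.
- pointer_tip (a point): The outer end of the pointer, on its top edge, 52 mm from the axis; the line from selector_axis to here is where it points. The pointer is an upright bar: 14 mm thick from 15 to 51 mm out (8 mm core standing 28 mm above the panel, with cheeks 3 mm thick on both sides that reach from 5 to 24 mm above the panel). Push a cheek from its anticlockwise side; both cheeks touched at once is a pinch.
- button_box: Small grey box that does not move, 66 by 72 by 38 mm high, with one round push button in the middle of its top. Origin: centre of its underside. It stands to the left or to the right of the load box.
- test_button_top (a point): Centre of the top face of the button's black cap (22 mm across), which moves with the cap.
- test_button (a joint): How far the button is pressed, m: 0 up, 0.006 fully down. A spring returns it; fully down takes 5 N.
- rail_module: White stepped control module with four small lamps, 88 by 52 by 58 mm high, does not move; on the other side of the load box from the button box. Origin: centre of its underside. Not part of the job.
- relay: Loose relay in a clear cover, 30 by 30 by 44 mm high, standing on the load box's top panel, in the far right corner. Origin: centre of its underside. Leave it alone.
- terminal_block: Loose white terminal strip, 18 by 60 by 16 mm, on the table by the near left corner of the load box. Origin: centre of its underside. Leave it alone.
- spool: Loose metal spool, 54 mm across, 40 mm high, on the far left of the table. Origin: centre of its underside. Leave it alone.
- screwdriver: Loose screwdriver lying across, beyond the load box. Origin: on its underside. Leave it alone.
Mind the look-alikes: they are no part of the job. Leave any blue, orange or pink look-alike of the button_box alone.

How it is judged:
By the outcome, as a careful person would: the job done as asked, in the order asked, and still so for the second after the job is handed in, with the robot touching nothing.
It also fails if it takes over 64 s, if anything falls off the work surface, if the arm or the gripper's body presses on something with over 40 N, if the wrist force passes 120 N, or if a joint passes its speed limit or range.

### The arm

A 6-joint arm with a two-finger parallel gripper is mounted at the origin on the work surface. World frame = base frame: x ahead of the robot, y to its left, z up, the work surface at z = 0. Lengths are in m, angles in rad, forces in N, time in s.
With the tool pointing down it reaches from about 0.3 to 0.775 m from the base axis. Payload 14.6 kg.
Tool frame: the origin (TCP) lies at the very end of the fingers, on their centre line; the grasp point (between the pads) lies 19 mm behind it; z points along the fingers, y is the line along which they close (so a half turn about z gives the same grasp; the last joint's range is limited). The gripper opens to 94 mm and grips with 3 to 60 N. Pads are 16 mm wide; open, the fingers measure 119 mm over their backs; the gripper's body (75 mm by 177 mm) begins 78 mm behind the grasp point.
Start: joints at [1.126, 0.3, 1.521, -0, 1.321, -0.067], TCP at [0.203, 0.511, 0.175] pointing down, gripper open.
Joint ranges: [-3.03, 3.03], [-0.79, 2.21], [0.23, 2.52], [-1.04, 4.18], [0, 3.07], [-2.55, 2.55]. Speed limits (rad/s): [2.22, 2.22, 2.57, 3.14, 3.14, 3.14].

### API

Orientations are given as [roll, pitch, yaw] about the fixed x, y, z axes, in that order (R = Rz(yaw) Ry(pitch) Rx(roll)).
In Python, from station import ctrl gives the robot as it stands.
- The arm moves only by the tool move_arm, never from a script. Its argument "increments" is a list of rows, each a list of 7 numbers: the opening, from 0 (shut) to 1 (fully open), then the shift along the tool's x, y, z in units of 50 mm (1.0 is 50 mm), then the turn, a rotation vector about the tool's x, y, z in rad. In form: [[claw, tx, ty, tz, rx, ry, rz], ...]. A call has 1 to 20 rows; each row shifts and turns the commanded pose from where the row before left it, along the tool's axes as they then stand; what a row does not reach is not made up. A row lasts 1/10 s, in which the tool goes at most 50 mm and 8.59 degrees, less where a joint would pass 70% of its speed; a pose out of reach is approached as far as the arm can. A call is refused whole if a number of a shift passes 1 or a number of a turn 0.15, either way. A call with a gripper value outside its range is refused whole. The fingers move at their own pace and stop on an object; "force" is the grip in N (left out, the last holds). Time passes only in rows, so rows that do not move let the fingers close. It gives the time, the measured TCP pose, the force, the opening and the grip force at its end, in the units of the state.
- ctrl.get_obs(): the state, without advancing time (a new reading comes with each control period).
- ctrl.camera(name): name is "side" or "top" or "wrist"; returns a dict with "color" (384x512x3 uint8, blue, green, red), "K" (3x3 intrinsics, pixels), "pose" (4x4, takes a point from camera to world coordinates); the wrist camera has in their place "tool_from_camera" (4x4, takes a point from camera to tool coordinates, whose origin is the TCP and whose axes are the flange's). Camera axes: x right, y down, z forward; pixel columns grow to the right and rows downward; lengths in m; the calibration is good to about 2 mm. The wrist camera is an equidistant fisheye: a pixel r from the principal point sees the ray r / f radians off the axis. A picture is of the moment at which its call begins: read the wrist's pose just before it. There is no depth.
- ctrl.hand_in(): hands the job in; it is judged then, once.
Trained networks look in a picture, given as the dict that the camera call returned (one of the last four; its "shot" number tells which), for a name from the list of things; names that differ only in an ending like _2 or _b are one class to them, and where a whole thing is asked for, a point or a joint stands for the part that bears it (a point fixed in the world has none). Each returns a list of dicts, best first, with "conf" (0 to 1); they miss things now and then, are a little off and sometimes report something else, mostly with a low value. They report only what shows in the picture. A call takes as long as a camera call. They do not tell look-alikes from the thing itself.
- ctrl.cut_out(name, picture): "mask" (384x512 bool, what is visible of it) and "centre" ([row, column] in pixels, amid what is visible of it).
The state is a dict: "time_s": time; "qpos": joint angles; "joint_vel": joint speeds; "tau": joint torques, N m; "ee_pos": TCP position; "eef_rot": TCP orientation; "force": force on the tool from outside, world axes, zero at the start; "moment": the same for the moment, N m; "grip_width": finger opening in m; "grip_force": force on a finger pad.
Only numpy, scipy, OpenCV 4.12 (cv2) and the standard library are available. Lean on these libraries where they do the work, as an engineer would, in place of code of your own. Each camera call takes 0.05 s, during which the arm holds its last target. There are 200 camera calls.

## Working session

There is one attempt and no reset: what is moved stays moved. The work goes in short steps, Python scripts to look and compute and a tool call to move; the robot and the scene stay as the last step left them, time stands still between calls to the robot, and variables do not carry over. Pictures are saved under pics/ and viewed, at most 10 in all, crops included, and the job is handed in when it is done.

Besides the shell and the picture viewer there is one more tool, called after "Call:" by a JSON object that holds its "fn" and its "kwargs". move_arm: Moves the arm, as the interface text tells. Its arguments: {"type":"object","properties":{"increments":{"type":"array","items":{"type":"array","items":{"type":"number"}}},"force":{"type":"number"}},"required":["increments"]}

```bash
ls; mkdir -p pics
cat > h.py <<'E'
import numpy as np, cv2
from station import ctrl
def pix2plane(p,uv,z):
    d=np.linalg.inv(p["K"])@np.array([uv[0],uv[1],1.]); T=np.array(p["pose"])
    d=T[:3,:3]@d; o=T[:3,3]; return o+d*(z-o[2])/d[2]
def proj(p,X):
    T=np.linalg.inv(np.array(p["pose"])); c=T[:3,:3]@np.array(X)+T[:3,3]; u=p["K"]@c; return u[:2]/u[2]
E
python3 - <<'E'
from h import *
s=ctrl.get_obs(); print({k:np.round(s[k],3) for k in("time_s","ee_pos","eef_rot","force")})
t=ctrl.camera("top"); d=ctrl.camera("side")
cv2.imwrite("pics/top.png",cv2.resize(t["color"],(800,600),interpolation=cv2.INTER_CUBIC)); cv2.imwrite("pics/side.png",cv2.resize(d["color"],(800,600),interpolation=cv2.INTER_CUBIC))
Z=dict(load_box=.065,selector=.093,selector_axis=.093,pointer_tip=.093,button_box=.038,test_button_top=.045,test_button=.045,rail_module=.058,relay=.109,terminal_block=.016,spool=.04,screwdriver=.02)
for n,z in Z.items():
    for r in ctrl.cut_out(n,t)[:3]:
        c=r["centre"]; print(n,round(r["conf"],2),np.round(c,1),np.round(pix2plane(t,(c[1],c[0]),z),3),r["mask"].sum())
E
```

```text
pics
{'time_s': np.float64(0.0), 'ee_pos': array([0.203, 0.511, 0.175]), 'eef_rot': array([-3.14 , -0.   ,  2.764]), 'force': array([ 0.099, -0.335, -0.19 ])}
load_box 0.64 [221.3 211.2] [0.49  0.035 0.065] 3721
selector 0.6 [222.1 200. ] [0.488 0.064 0.093] 233
selector_axis 0.47 [220.3 199.9] [0.493 0.064 0.093] 244
pointer_tip 0.68 [223.4 201.4] [0.485 0.06  0.093] 235
button_box 0.81 [151.  391.9] [ 0.685 -0.494  0.038] 592
button_box 0.75 [202.2 291. ] [ 0.541 -0.196  0.038] 560
button_box 0.71 [269.5 381. ] [ 0.341 -0.451  0.038] 677
test_button_top 0.63 [152.2 396.5] [ 0.68  -0.506  0.045] 36
test_button_top 0.61 [204.9 336.2] [ 0.53  -0.326  0.045] 42
test_button_top 0.58 [248.5 330.8] [ 0.405 -0.307  0.045] 48
test_button 0.45 [250.1 330.3] [ 0.4   -0.305  0.045] 49
test_button 0.39 [150.4 396. ] [ 0.685 -0.504  0.045] 53
test_button 0.37 [203.1 292.4] [ 0.538 -0.2    0.045] 32
rail_module 0.62 [189.1 138.9] [0.587 0.245 0.058] 619
relay 0.29 [204.9 334.7] [ 0.529 -0.312  0.109] 588
spool 0.67 [148.6 134. ] [0.708 0.263 0.04 ] 314
screwdriver 0.76 [110.5 216.5] [0.821 0.019 0.02 ] 345
screwdriver 0.56 [223.1 200.1] [0.485 0.073 0.02 ] 221
```

View pics/top.png

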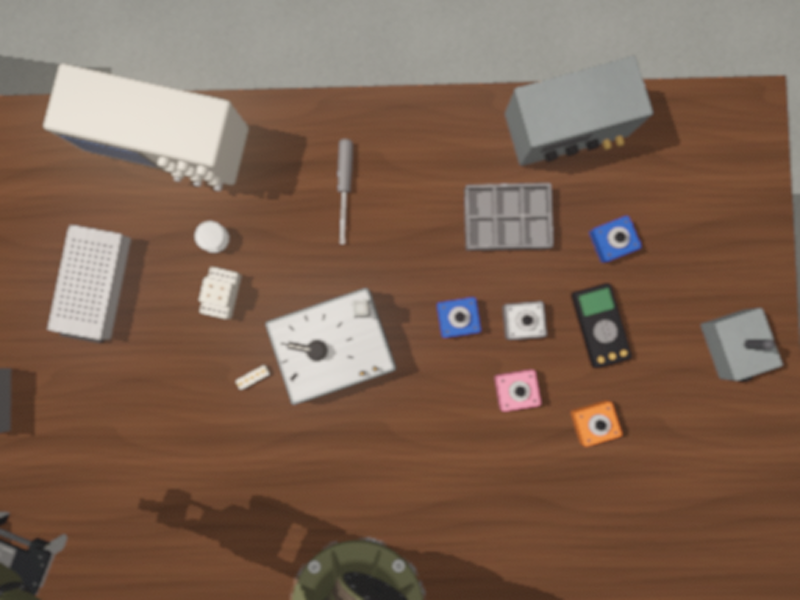

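View pics/side.png

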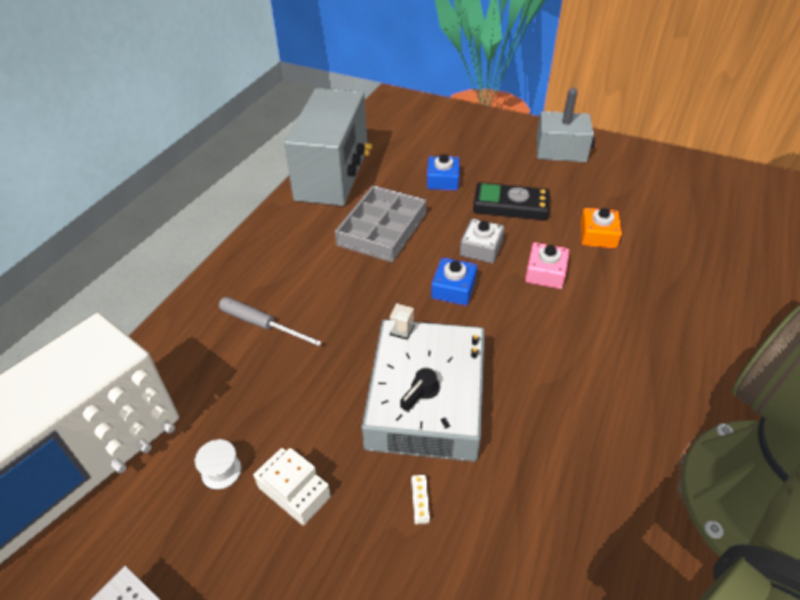

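The top view shows the load box centred at about (330,346), with its pointer at (285,346), which reads roughly setting 2. Button candidates, in 800x600 top pixels:
- grey/white (525,320)
- blue (459,317)
- blue (617,238)
- pink (518,391)
- orange (599,424)
- toggle box (742,345)

I choose the grey one and will check it in a crop.

Run:
```python
from h import *
t=ctrl.camera("top"); d=ctrl.camera("side"); w=ctrl.camera("wrist")
print(np.round(w["tool_from_camera"],3),np.round(w["K"],1), np.round(t["pose"],3))
for name,p in(("top",t),("side",d)):
    for r in ctrl.cut_out("load_box",p)[:1]:
        m=r["mask"].astype(np.uint8); 
        if name=="top":
            g=p["color"].min(2); m2=((g>150)&(cv2.dilate(m,np.ones((5,5)))>0)).astype(np.uint8)
            m2=cv2.morphologyEx(m2,cv2.MORPH_CLOSE,np.ones((13,13)))
            c=max(cv2.findContours(m2,0,2)[0],key=cv2.contourArea)
            W=np.array([pix2plane(p,q[0],.065)[:2] for q in c],np.float32)
            print(cv2.minAreaRect(W*1000)); print(np.round(cv2.boxPoints(cv2.minAreaRect(W*1000))))
    for r in ctrl.cut_out("test_button_top",p): 
        c=r["centre"]; print(name,np.round(c,1),round(r["conf"],2),np.round(pix2plane(p,(c[1],c[0]),.045),3))
    for r in ctrl.cut_out("selector",p)[:2]: print(name,"sel",r["centre"],r["conf"])
a=cv2.resize(t["color"][190:270,165:265],(500,400),interpolation=cv2.INTER_CUBIC)
b=cv2.resize(t["color"][170:250,300:360],(300,400),interpolation=cv2.INTER_CUBIC)
cv2.imwrite("pics/crop.png",np.hstack([a,b]))
```

```text
[[-0.001 -0.965 -0.262  0.075]
 [ 1.    -0.001  0.     0.001]
 [-0.    -0.262  0.965 -0.209]
 [ 0.     0.     0.     1.   ]] [[297.3   0.  255.2]
 [  0.  297.3 193. ]
 [  0.    0.    1. ]] [[-0.02  -0.998  0.056  0.498]
 [-1.     0.021  0.019 -0.105]
 [-0.02  -0.056 -0.998  1.407]
 [ 0.     0.     0.     1.   ]]
((490.961669921875, 36.881874084472656), (156.45574951171875, 195.8369598388672), 17.87175178527832)
[[386. 106.]
 [447. -80.]
 [595. -32.]
 [535. 154.]]
top [248.7 333.3] 0.62 [ 0.404 -0.314  0.045]
top [202.7 291. ] 0.54 [ 0.539 -0.196  0.045]
top [203.2 334.8] 0.46 [ 0.535 -0.322  0.045]
top [270.9 385.1] 0.46 [ 0.338 -0.46   0.045]
top [153.4 397. ] 0.41 [ 0.676 -0.507  0.045]
top [221.7 208.9] 0.36 [0.489 0.044 0.045]
top sel [222.4, 199.1] 0.55
side [168.9 291.1] 0.59 [ 0.544 -0.215  0.045]
side [143.6 309.4] 0.42 [ 0.535 -0.339  0.045]
side sel [249.1, 271.1] 0.59
```

View pics/crop.png

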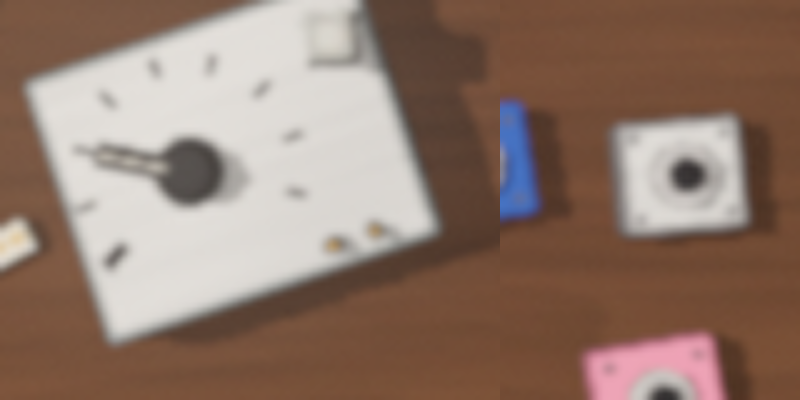

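The crop shows the pointer over the second thin tick, so setting 2 (broad bar at (117,257), pointer at (100,155)). The chosen box has a plain grey-white top and a black cap at crop (687,175), next to a blue and a pink look-alike. Next I move to a viewing pose beside the pointer.

Call:
{"fn": "move_arm", "kwargs": {"increments": [[0,-0.56,-0.405,0,0,0,0],[0,-0.56,-0.405,0,0,0,0],[0,-0.56,-0.405,0,0,0,0],[0,-0.56,-0.405,0,0,0,0],[0,-0.56,-0.405,0,0,0,0],[0,-0.56,-0.405,0,0,0,0],[0,-0.56,-0.405,0,0,0,0],[0,-0.56,-0.405,0,0,0,0],[0,-0.56,-0.405,0,0,0,0],[0,-0.56,-0.405,0,0,0,0],[0,-0.56,-0.405,0,0,0,0],[0,-0.56,-0.405,0,0,0,0],[0,-0.56,-0.405,0,0,0,0],[0,-0.56,-0.405,0,0,0,0],[0,0,0,0,0,0,-0.083],[0,0,0,0,0,0,-0.083],[0,0,0,0,0,0,0],[0,0,0,0,0,0,0]]}}

```text
time_s: 2.95
ee_pos: [0.4626, 0.1032, 0.1753]
eef_rot: [3.142, 0.0, 2.928]
force: [-0.0, 0.7, -0.0]
grip_width: 0.0006
grip_force: 0.0
```

```bash
cat >> h.py <<'E'
from scipy.spatial.transform import Rotation as Ro
def wshot():
    s=ctrl.get_obs(); w=ctrl.camera("wrist"); T=np.eye(4); T[:3,:3]=Ro.from_euler("xyz",s["eef_rot"]).as_matrix(); T[:3,3]=s["ee_pos"]
    w["pose"]=T@np.array(w["tool_from_camera"]); return s,w
def wplane(w,uv,z):
    K=w["K"]; a=np.array([(uv[0]-K[0,2])/K[0,0],(uv[1]-K[1,2])/K[1,1]]); r=np.linalg.norm(a)+1e-12
    d=w["pose"][:3,:3]@np.r_[a/r*np.sin(r),np.cos(r)]; o=w["pose"][:3,3]; return o+d*(z-o[2])/d[2]
def wproj(w,X):
    T=np.linalg.inv(w["pose"]); c=T[:3,:3]@np.array(X)+T[:3,3]; n=np.hypot(c[0],c[1]); r=np.arctan2(n,c[2]); K=w["K"]
    return np.array([K[0,2],K[1,2]])+K[0,0]*r*c[:2]/n
E
python3 - <<'E'
from h import *
s,w=wshot(); print(s["time_s"],np.round(s["ee_pos"],4),np.round(s["eef_rot"],3),np.round(s["force"],2),s["grip_width"])
for n in("selector","selector_axis","pointer_tip"):
    for r in ctrl.cut_out(n,w)[:1]: c=r["centre"]; print(n,c,r["conf"],np.round(wplane(w,c[::-1],.093),4))
im=w["color"].copy()
A=np.array([.4833,.0607,.093]); f=np.deg2rad(77.9)
for X in(A,A+.052*np.array([np.cos(f),np.sin(f),0]),s["ee_pos"]): u=wproj(w,X); print(u); cv2.circle(im,tuple(int(v) for v in u),1,(0,0,255),-1)
C=np.array([.491,.0369]);y=np.deg2rad(17.87);R=np.array([[np.cos(y),-np.sin(y)],[np.sin(y),np.cos(y)]])
for a,b in((80,100),(80,-100),(-80,-100),(-80,100)):
    q=C+R@np.array([a,b])/1000; u=wproj(w,[*q,.065]); cv2.circle(im,tuple(int(v) for v in u),1,(0,255,0),-1)
cv2.imwrite("pics/w1.png",cv2.resize(im,(800,600),interpolation=cv2.INTER_CUBIC))
E
```

```text
2.95 [0.4626 0.1032 0.1753] [3.142 0.    2.928] [-0.01  0.65 -0.04] 0.0005671665373024983
selector [208.5, 229.7] 0.63 [0.4775 0.0738 0.093 ]
selector_axis [210.4, 230.0] 0.75 [0.4796 0.0736 0.093 ]
pointer_tip [214.9, 227.5] 0.83 [0.4839 0.0699 0.093 ]
[218.88232551 216.13542118]
[268.68491876 216.06733629]
[254.10546719 216.481329  ]
```

View pics/w1.png

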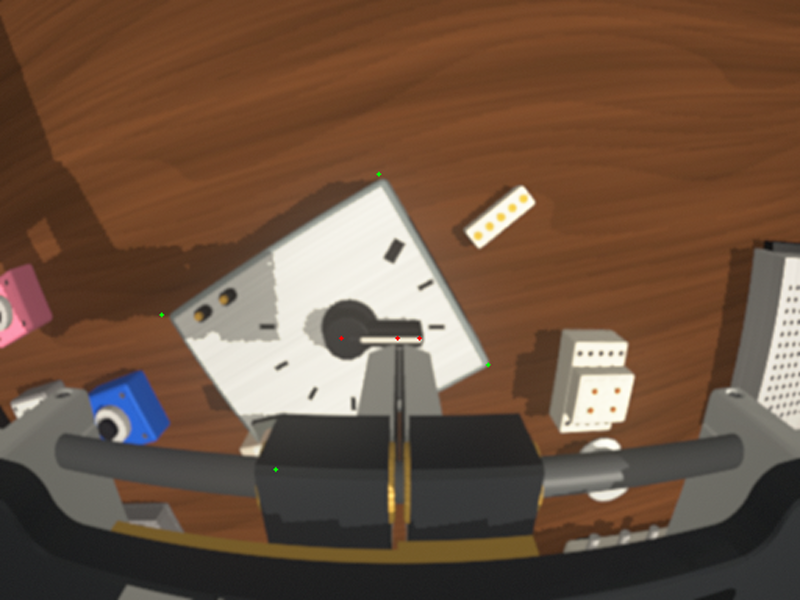

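The wrist view agrees with the model: the pointer's white line lies at y≈339 with its tip at (420,339), against a predicted (420,338). The fingertip is clear on the anticlockwise side. I descend, approach and push the first click.

Call:
{"fn": "move_arm", "kwargs": {"increments": [[0,0,0,0.5,0,0,0],[0,0,0,0.5,0,0,0],[0,0,0,0.5,0,0,0],[0,0,0,0.5,0,0,0],[0,0,0,0,0,0,0],[0,-0.1,0,0,0,0,0],[0,-0.1,0,0,0,0,0],[0,-0.08,0,0,0,0,0],[0,-0.037,0.0133,0,0,0,0.05],[0,-0.037,0.0133,0,0,0,0.05],[0,-0.037,0.0133,0,0,0,0.05],[0,-0.037,0.0133,0,0,0,0.05],[0,-0.037,0.0133,0,0,0,0.05],[0,-0.037,0.0133,0,0,0,0.05],[0,-0.037,0.0133,0,0,0,0.05],[0,-0.037,0.0133,0,0,0,0.05],[0,0,0,0,0,0,0]]}}

```text
time_s: 4.85
ee_pos: [0.4927, 0.0994, 0.0759]
eef_rot: [3.141, 0.001, 2.529]
force: [0.0, 0.1, -0.0]
grip_width: 0.0006
grip_force: 0.0
```

```bash
cat > look.py <<'E'
from h import *
import sys
s,w=wshot(); t=ctrl.camera("top"); e=s["ee_pos"]; A=np.array([.4833,.0607]); yw=s["eef_rot"][2]
x=np.array([np.cos(yw),np.sin(yw)]);y=np.array([np.sin(yw),-np.cos(yw)])
print(s["time_s"],np.round(e,4),"phi",np.rad2deg(yw)-90,"d",(e[:2]-A)@x,"r",(e[:2]-A)@y,"F",np.round(s["force"],2))
a=cv2.resize(w["color"][100:290,120:370],(500,380),interpolation=cv2.INTER_CUBIC)
b=cv2.resize(t["color"][185:270,167:252],(300,300),interpolation=cv2.INTER_CUBIC)
cv2.imwrite(sys.argv[1],np.hstack([a,cv2.copyMakeBorder(b,0,80,0,0,0)]))
E
python3 look.py pics/l1.png
```

```text
4.85 [0.4927 0.0994 0.0759] phi 54.88766238580877 d 0.014619549969678975 r 0.03707050539394391 F [ 0.02  0.05 -0.03]
```

View pics/l1.png

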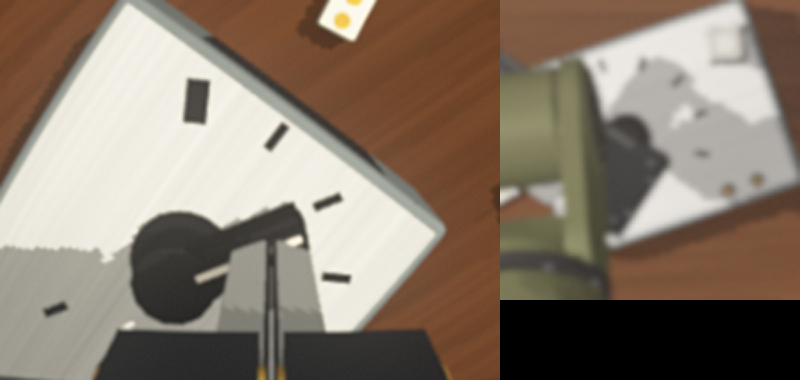

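The finger stands at phi 55° with no force, yet the pointer's line in the picture (195,280)–(302,238) looks about 20° anticlockwise of the finger. I overlay the model to resolve this.

```bash
cat > ov.py <<'E'
from h import *
import sys
s,w=wshot(); S=4; x0,y0,W,H=165,130,190,145
im=cv2.resize(w["color"][y0:y0+H,x0:x0+W],None,fx=S,fy=S,interpolation=cv2.INTER_CUBIC)
P=lambda X:tuple(int(v) for v in (wproj(w,X)-[x0,y0]+.5)*S)
A=np.array([.4833,.0607]); yb=np.deg2rad(17.87)
def poly(pts,c,cl=True): cv2.polylines(im,[np.array([P(p) for p in pts])],cl,c,1)
th=np.linspace(0,2*np.pi,40)
for z,r,c in((.093,.016,(0,255,255)),(.068,.021,(0,160,160))): poly([[A[0]+r*np.cos(t),A[1]+r*np.sin(t),z] for t in th],c)
for n,c in((2,(0,0,255)),(3,(0,255,0))):
    f=yb+np.deg2rad(120-30*n); p=np.array([np.cos(f),np.sin(f)]);q=np.array([-p[1],p[0]])
    for z,h in((.093,.004),(.089,.007)): poly([[*(A+p*a+q*b),z] for a,b in((.015,-h),(.052,-h),(.052,h),(.015,h))],c)
e=s["ee_pos"]; R=Ro.from_euler("xyz",s["eef_rot"]).as_matrix()
poly([e+R@[a,b,0] for a,b in((.008,.0125),(.008,-.0125),(-.008,-.0125),(-.008,.0125))],(255,0,255))
cv2.imwrite(sys.argv[1],im); print(s["qpos"],s["tau"],s["force"])
E
python3 ov.py pics/o1.png
```

```text
[ 1.26453202e-01  3.03821239e-01  1.76432551e+00 -2.31709445e-05
  1.07272953e+00 -8.33879182e-01] [-6.11586263e-02 -4.91586328e+01 -3.12843883e+01  3.25045770e-02
  6.93857437e-02  1.51520236e-01] [-0.51362673  0.95396715 -0.70821647]
```

View pics/o1.png

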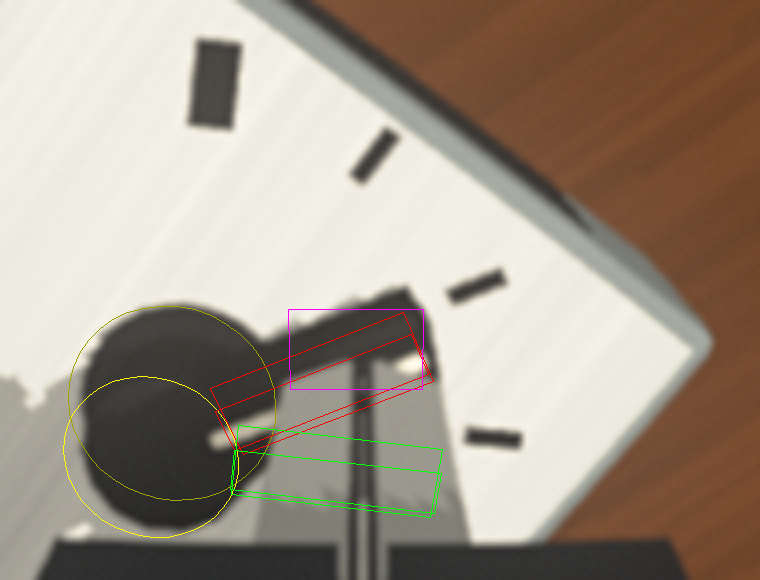

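The overlay shows the model fits and the pointer is still at setting 2, with the finger drawn over its top at (350,370). The closed fingers seem to end above the nominal TCP. I check this with the side camera.

Run:
```python
from h import *
s=ctrl.get_obs(); d=ctrl.camera("side"); e=s["ee_pos"]
u=proj(d,e); print(u,[np.round(proj(d,e+np.array([0,0,h])),1) for h in(.02,.03,.04)])
x0,y0=int(u[0])-50,int(u[1])-55
im=cv2.resize(d["color"][y0:y0+90,x0:x0+110],None,fx=7,fy=6.6,interpolation=cv2.INTER_CUBIC) if 0 else cv2.resize(d["color"][y0:y0+85,x0:x0+110],None,fx=7,fy=7,interpolation=cv2.INTER_CUBIC)
for h in(0,.03): 
    v=proj(d,e+np.array([0,0,h])); cv2.circle(im,(int((v[0]-x0+.5)*7),int((v[1]-y0+.5)*7)),4,(0,0,255),1)
cv2.imwrite("pics/s2.png",im)
```

```text
[261.45772682 256.23635169] [array([261.4, 250.8]), array([261.4, 248. ]), array([261.4, 245.1])]
```

View pics/s2.png

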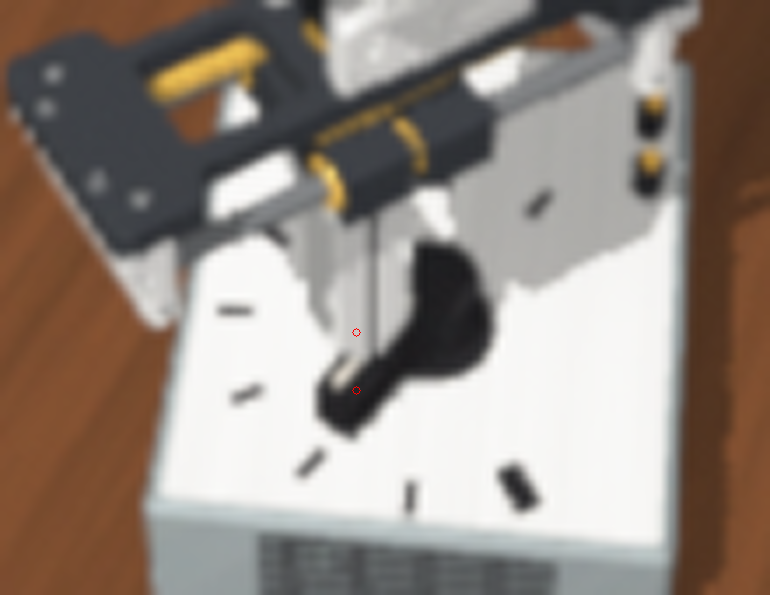

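The side view confirms it. The fingertip ends near (365,352), about 20 mm above the nominal TCP dot at (356,390), and hangs over the pointer without touching. I raise, go back to the anticlockwise side, and come down again with force checks.

Call:
{"fn": "move_arm", "kwargs": {"increments": [[0,0,0,-0.3,0,0,0],[0,0,0,-0.3,0,0,0],[0,0.0724,-0.0328,0,0,0,-0.1],[0,0.0724,-0.0328,0,0,0,-0.1],[0,0.0724,-0.0328,0,0,0,-0.1],[0,0.0724,-0.0328,0,0,0,-0.1],[0,0.14,0,0,0,0,0],[0,0.14,0,0,0,0,0],[0,0,0,0.3,0,0,0],[0,0,0,0.3,0,0,0],[0,0,0,0,0,0,0],[0,0,0,0,0,0,0]]}}

```text
time_s: 6.25
ee_pos: [0.4624, 0.1031, 0.0756]
eef_rot: [-3.142, -0.0, 2.929]
force: [0.0, 0.4, -0.6]
grip_width: 0.0002
grip_force: 0.0
```

Call:
{"fn": "move_arm", "kwargs": {"increments": [[0,0,0,0.05,0,0,0],[0,0,0,0.05,0,0,0],[0,0,0,0,0,0,0]]}}

```text
time_s: 6.55
ee_pos: [0.4624, 0.103, 0.0702]
eef_rot: [-3.142, -0.0, 2.929]
force: [0.2, -0.4, -0.4]
grip_width: 0.0003
grip_force: 0.0
```

Call:
{"fn": "move_arm", "kwargs": {"increments": [[0,0,0,0.04,0,0,0],[0,0,0,0.04,0,0,0],[0,0,0,0,0,0,0]]}}

```text
time_s: 6.85
ee_pos: [0.4623, 0.103, 0.066]
eef_rot: [-3.141, -0.0, 2.93]
force: [-0.5, 0.3, -0.4]
grip_width: 0.0004
grip_force: 0.0
```

```bash
python3 ov.py pics/o2.png; python3 look.py pics/l2.png
```

```text
[ 1.41820626e-01  2.59839541e-01  1.84868234e+00  1.74336446e-05
  1.03348280e+00 -1.21709097e+00] [-3.29078452e-03 -4.57292032e+01 -3.02195656e+01  9.25008237e-03
 -1.09659688e-02  1.74425113e-03] [-0.47219881  0.25546968 -0.37348775]
6.9 [0.4624 0.103  0.0661] phi 77.86072709290823 d 0.02932584071638723 r 0.03693790568471936 F [-0.19 -0.21  0.46]
```

View pics/o2.png

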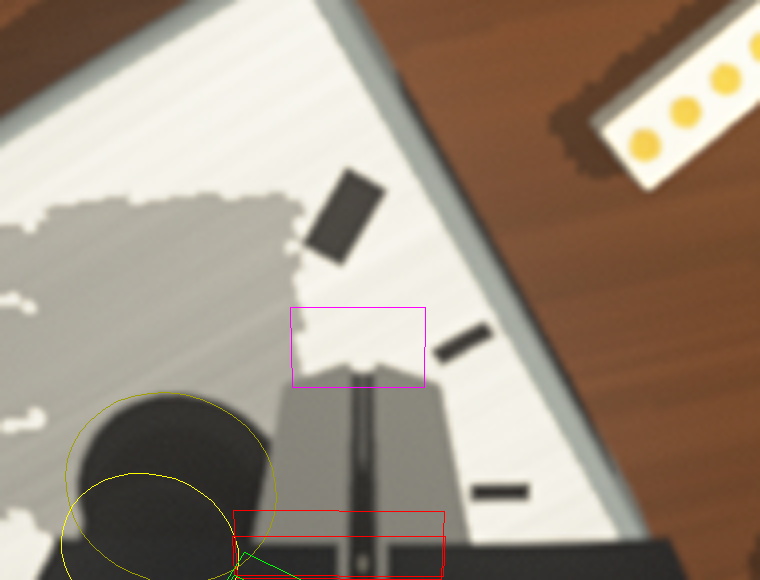

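The tip (360,375) still hangs clear of the panel with no force, on the anticlockwise side. I continue down in steps.

Call:
{"fn": "move_arm", "kwargs": {"increments": [[0,0,0,0.05,0,0,0],[0,0,0,0.05,0,0,0],[0,0,0,0,0,0,0]]}}

```text
time_s: 7.3
ee_pos: [0.4623, 0.103, 0.0608]
eef_rot: [-3.141, -0.001, 2.93]
force: [1.0, -0.0, 0.4]
grip_width: 0.0003
grip_force: 0.0
```

Call:
{"fn": "move_arm", "kwargs": {"increments": [[0,0,0,0.04,0,0,0],[0,0,0,0.04,0,0,0],[0,0,0,0,0,0,0]]}}

```text
time_s: 7.6
ee_pos: [0.4623, 0.103, 0.0569]
eef_rot: [-3.141, -0.0, 2.93]
force: [0.1, -0.5, -0.5]
grip_width: 0.0007
grip_force: 0.0
```

Call:
{"fn": "move_arm", "kwargs": {"increments": [[0,0,0,0.04,0,0,0],[0,0,0,0,0,0,0]]}}

```text
time_s: 7.8
ee_pos: [0.4624, 0.103, 0.055]
eef_rot: [-3.141, -0.0, 2.93]
force: [-0.4, 0.5, 0.5]
grip_width: 0.0007
grip_force: 0.0
```

```bash
python3 look.py pics/l3.png
python3 - <<'E'
from h import *
s=ctrl.get_obs(); d=ctrl.camera("side"); e=s["ee_pos"]; u=proj(d,e)
x0,y0=int(u[0])-50,int(u[1])-60
im=cv2.resize(d["color"][y0:y0+85,x0:x0+110],None,fx=7,fy=7,interpolation=cv2.INTER_CUBIC)
for h in(0,.03): 
    v=proj(d,e+np.array([0,0,h])); cv2.circle(im,(int((v[0]-x0+.5)*7),int((v[1]-y0+.5)*7)),4,(0,0,255),1)
v=proj(d,[e[0],e[1],.065]); cv2.circle(im,(int((v[0]-x0+.5)*7),int((v[1]-y0+.5)*7)),4,(0,255,0),1)
cv2.imwrite("pics/s3.png",im)
E
```

```text
7.8 [0.4624 0.103  0.055 ] phi 77.86768728931932 d 0.029352433710962397 r 0.03698245625341038 F [-0.41  0.52  0.48]
```

View pics/s3.png

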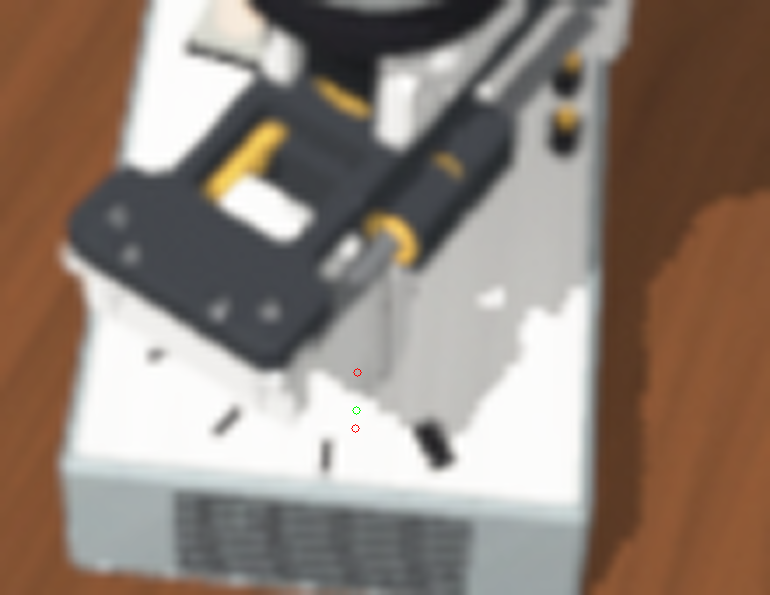

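With the TCP at 0.055 there is still no force, and the tip at (365,390) sits about 10 mm above the panel. So the closed fingertips end about 20 mm short of the TCP, and this height is right for the cheek. Now I push.

Call:
{"fn": "move_arm", "kwargs": {"increments": [[0,-0.1,0,0,0,0,0],[0,-0.1,0,0,0,0,0],[0,-0.09,0,0,0,0,0],[0,-0.037,0.0133,0,0,0,0.05],[0,-0.037,0.0133,0,0,0,0.05],[0,0,0,0,0,0,0]]}}

```text
time_s: 8.55
ee_pos: [0.4808, 0.1005, 0.0552]
eef_rot: [3.141, -0.0, 2.828]
force: [-1.4, 0.8, 0.5]
grip_width: 0.0008
grip_force: 0.4
```

Call:
{"fn": "move_arm", "kwargs": {"increments": [[0,-0.037,0.0133,0,0,0,0.05],[0,-0.037,0.0133,0,0,0,0.05],[0,-0.037,0.0133,0,0,0,0.05],[0,-0.037,0.0133,0,0,0,0.05],[0,-0.037,0.0133,0,0,0,0.05],[0,0,0,0,0,0,0]]}}

```text
time_s: 9.15
ee_pos: [0.4907, 0.0996, 0.0552]
eef_rot: [3.142, 0.0, 2.58]
force: [0.7, 0.3, 0.1]
grip_width: 0.0004
grip_force: 0.0
```

```bash
python3 ov.py pics/o3.png; python3 look.py pics/l4.png
```

```text
[ 1.27196216e-01  3.30036701e-01  1.78436216e+00 -2.15801089e-04
  1.02695828e+00 -8.81713188e-01] [ 4.25528898e-02 -4.95763242e+01 -3.02875149e+01  7.35587580e-02
  9.28651448e-02  9.25286505e-01] [0.67923475 0.29226098 0.06563502]
9.2 [0.4906 0.0996 0.0552] phi 57.907183464939465 d 0.014506784765061632 r 0.03681795658290037 F [-1.02  1.57  0.08]
```

View pics/o3.png

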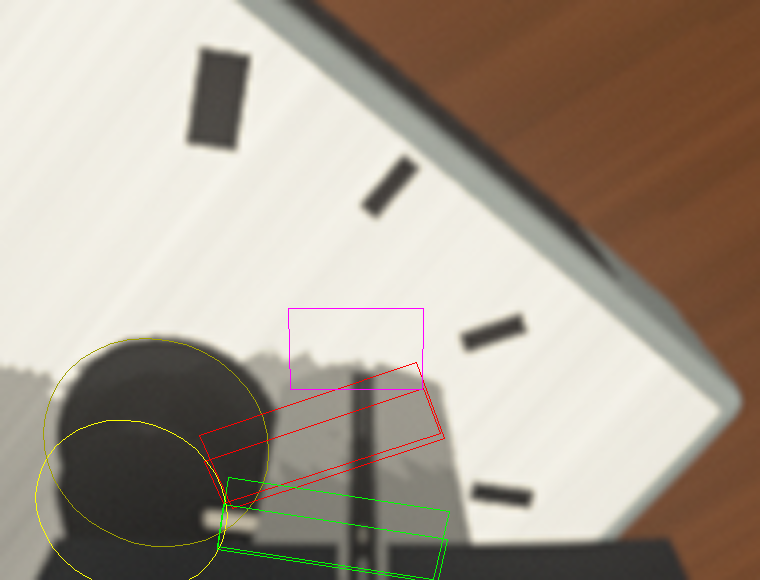

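The pointer has snapped to setting 3: its line stub at (230,520) matches the green model. On to 4, then 5.

Call:
{"fn": "move_arm", "kwargs": {"increments": [[0,-0.037,0.0133,0,0,0,0.05],[0,-0.037,0.0133,0,0,0,0.05],[0,-0.037,0.0133,0,0,0,0.05],[0,-0.037,0.0133,0,0,0,0.05],[0,-0.037,0.0133,0,0,0,0.05],[0,-0.037,0.0133,0,0,0,0.05],[0,-0.037,0.0133,0,0,0,0.05],[0,-0.037,0.0133,0,0,0,0.05],[0,-0.037,0.0133,0,0,0,0.05]]}}

```text
time_s: 10.2
ee_pos: [0.5061, 0.0927, 0.0552]
eef_rot: [-3.141, -0.0, 2.129]
force: [-1.9, 1.0, 0.5]
grip_width: 0.0004
grip_force: 0.8
```

Call:
{"fn": "move_arm", "kwargs": {"increments": [[0,-0.037,0.0133,0,0,0,0.05],[0,-0.037,0.0133,0,0,0,0.05],[0,0,0,0,0,0,0]]}}

```text
time_s: 10.5
ee_pos: [0.5095, 0.09, 0.0552]
eef_rot: [-3.142, 0.0, 2.03]
force: [0.0, -0.2, 0.6]
grip_width: 0.0007
grip_force: 0.0
```

```bash
python3 look.py pics/l5.png
```

```text
10.5 [0.5095 0.09   0.0552] phi 26.311659468814 d 0.014634860517450794 r 0.03646301176616496 F [ 0.03 -0.15  0.61]
```

The force dropped between 32° and 26°, which is the click into 4. Next comes the last click.

Call:
{"fn": "move_arm", "kwargs": {"increments": [[0,-0.037,0.0133,0,0,0,0.05],[0,-0.037,0.0133,0,0,0,0.05],[0,-0.037,0.0133,0,0,0,0.05],[0,-0.037,0.0133,0,0,0,0.05],[0,-0.037,0.0133,0,0,0,0.05],[0,-0.037,0.0133,0,0,0,0.05],[0,-0.037,0.0133,0,0,0,0.05],[0,-0.037,0.0133,0,0,0,0.05]]}}

```text
time_s: 11.4
ee_pos: [0.5183, 0.0778, 0.0552]
eef_rot: [-3.141, -0.0, 1.63]
force: [-0.9, 2.0, 0.9]
grip_width: 0.0006
grip_force: 0.7
```

Call:
{"fn": "move_arm", "kwargs": {"increments": [[0,-0.037,0.0133,0,0,0,0.05],[0,-0.037,0.0133,0,0,0,0.05],[0,0,0,0,0,0,0]]}}

```text
time_s: 11.7
ee_pos: [0.5201, 0.0738, 0.0552]
eef_rot: [3.142, 0.0, 1.53]
force: [-0.3, -0.1, 0.7]
grip_width: 0.0005
grip_force: 0.0
```

Force is free at finger angle -2°, so it should be in 5. I back off, lift, and head toward the button while uncovering the dial.

Call:
{"fn": "move_arm", "kwargs": {"increments": [[0,0.15,0,0,0,0,0],[0,0.15,0,0,0,0,0],[0,0,0,-0.6,0,0,0],[0,0,0,-0.7,0,0,0],[0,0,0,-0.7,0,0,0],[0,0,0,-0.7,0,0,0],[0,-0.7,0.02,0,0,0,0],[0,-0.7,0.02,0,0,0,0],[0,-0.7,0.02,0,0,0,0],[0,-0.7,0.02,0,0,0,0],[0,-0.7,0.02,0,0,0,0],[0,-0.7,0.02,0,0,0,0],[0,-0.7,0.02,0,0,0,0],[0,-0.7,0.02,0,0,0,0],[0,-0.7,0.02,0,0,0,0],[0,-0.7,0.02,0,0,0,0],[0,-0.7,0.02,0,0,0,0],[0,-0.6,0,0,0,0,0],[0,0,0,0,0,0,0],[0,0,0,0,0,0,0]]}}

```text
time_s: 13.7
ee_pos: [0.5149, -0.3259, 0.1899]
eef_rot: [-3.141, -0.0, 1.53]
force: [0.1, 0.0, 0.7]
grip_width: 0.0002
grip_force: 0.0
```

Run:
```python
from h import *
s,w=wshot(); t=ctrl.camera("top"); d=ctrl.camera("side")
print(s["time_s"],np.round(s["ee_pos"],4),np.round(s["eef_rot"],3))
A=np.array([.4833,.0607])
for nm,p,f in(("top",t,pix2plane),("side",d,pix2plane),("wrist",w,wplane)):
    for r in ctrl.cut_out("pointer_tip",p)[:1]:
        v,u=np.nonzero(r["mask"]); X=np.array([f(p,q,.09)[:2]-A for q in zip(u,v)]); k=np.argsort(-np.linalg.norm(X,axis=1))[:12]
        m=X[k].mean(0); print(nm,r["conf"],len(u),"far",np.round(m,4),np.rad2deg(np.arctan2(m[1],m[0])), "expect -12.1")
    for r in ctrl.cut_out("test_button_top",p):
        c=r["centre"]; v,u=np.nonzero(r["mask"]); col=p["color"][v,u].mean(0)
        ring=cv2.dilate(r["mask"].astype(np.uint8),np.ones((3,3)),iterations=4 if nm!="wrist" else 14)-cv2.dilate(r["mask"].astype(np.uint8),np.ones((3,3)),iterations=3 if nm!="wrist" else 11)
        print(nm,"btn",round(r["conf"],2),np.round(c,1),len(u),np.round(f(p,c[::-1],.046),4),np.round(p["color"][ring>0].mean(0)))
# line test: dark/pointer profile per setting in the top image
g=t["color"].min(2).astype(float)
for n in range(0,9):
    a=np.deg2rad(17.87+120-30*n); P=[proj(t,[A[0]+r*np.cos(a),A[1]+r*np.sin(a),.091]) for r in np.linspace(.022,.045,12)]
    print(n,round(np.mean([g[int(v+.5),int(u+.5)] for u,v in P])),end="; ")
g=w["color"].min(2).astype(float);print()
for n in range(0,9):
    a=np.deg2rad(17.87+120-30*n); P=[wproj(w,[A[0]+r*np.cos(a),A[1]+r*np.sin(a),.091]) for r in np.linspace(.022,.045,12)]
    print(n,[round(g[int(v+.5),int(u+.5)]) for u,v in P if 0<=u<511 and 0<=v<383][::3],end="; ")
```

```text
13.7 [ 0.5149 -0.3259  0.1899] [-3.141 -0.     1.53 ]
top 0.75 242 far [ 0.0468 -0.0106] -12.761038194842477 expect -12.1
top btn 0.62 [272.1 385.5] 42 [ 0.3347 -0.4612  0.046 ] [ 96. 150. 224.]
top btn 0.38 [153.2 395.1] 35 [ 0.6769 -0.5011  0.046 ] [181. 125. 102.]
top btn 0.32 [110.  220.3] 290 [0.8162 0.0056 0.046 ] [ 53.  74. 110.]
side 0.81 422 far [ 0.0468 -0.0072] -8.692503712147891 expect -12.1
side btn 0.51 [144.4 312.1] 25 [ 0.5263 -0.337   0.046 ] [144. 155. 172.]
side btn 0.46 [136.1 387.2] 40 [ 0.3354 -0.4641  0.046 ] [ 70. 114. 166.]
side btn 0.43 [166.2 293.6] 41 [ 0.5418 -0.227   0.046 ] [154. 128. 128.]
wrist btn 0.76 [179.4 269. ] 267 [ 0.5329 -0.3284  0.046 ] [234. 238. 241.]
wrist btn 0.71 [169.6 164.1] 253 [ 0.4032 -0.31    0.046 ] [192. 184. 237.]
wrist btn 0.6 [ 74.7 274.7] 264 [ 0.5441 -0.2027  0.046 ] [248. 153.  82.]
wrist btn 0.59 [273.7 132. ] 189 [ 0.3307 -0.4594  0.046 ] [ 60. 145. 196.]
0 215; 1 215; 2 218; 3 218; 4 216; 5 144; 6 158; 7 187; 8 176; 
0 []; 1 []; 2 []; 3 []; 4 []; 5 []; 6 []; 7 []; 8 [];
```

Setting five is confirmed: the pointer is at -12.8° against -12.1° expected. The grey-surround button is at (0.533, -0.327). I align, descend, and then step down under force watch.

Call:
{"fn": "move_arm", "kwargs": {"increments": [[0,0.007,0.175,0,0,0,0],[0,0.007,0.175,0,0,0,0],[0,0,0,0.55,0,0,0],[0,0,0,0.55,0,0,0],[0,0,0,0.55,0,0,0],[0,0,0,0.55,0,0,0],[0,0,0,0.5,0,0,0],[0,0,0,0,0,0,0],[0,0,0,0,0,0,0]]}}

```text
time_s: 15.05
ee_pos: [0.5327, -0.3263, 0.0558]
eef_rot: [3.142, -0.0, 1.53]
force: [1.6, -1.1, -0.5]
grip_width: 0.0003
grip_force: 0.0
```

Call:
{"fn": "move_arm", "kwargs": {"increments": [[0,0,0,0.06,0,0,0],[0,0,0,0.06,0,0,0],[0,0,0,0.06,0,0,0],[0,0,0,0.06,0,0,0],[0,0,0,0,0,0,0]]}}

```text
time_s: 15.55
ee_pos: [0.532, -0.3262, 0.0429]
eef_rot: [-3.141, -0.0, 1.53]
force: [0.0, -0.8, -0.3]
grip_width: 0.0007
grip_force: 0.0
```

Call:
{"fn": "move_arm", "kwargs": {"increments": [[0,0,0,0.06,0,0,0],[0,0,0,0,0,0,0]]}}

```text
time_s: 15.75
ee_pos: [0.532, -0.3262, 0.0399]
eef_rot: [-3.141, -0.0, 1.53]
force: [-0.3, 1.2, -0.5]
grip_width: 0.0006
grip_force: 0.0
```

Call:
{"fn": "move_arm", "kwargs": {"increments": [[0,0,0,0.04,0,0,0],[0,0,0,0,0,0,0]]}}

```text
time_s: 15.95
ee_pos: [0.5321, -0.3262, 0.038]
eef_rot: [-3.141, -0.0, 1.53]
force: [-0.3, 0.2, 0.1]
grip_width: 0.0003
grip_force: 0.0
```

Call:
{"fn": "move_arm", "kwargs": {"increments": [[0,0,0,0.05,0,0,0],[0,0,0,0.05,0,0,0],[0,0,0,0,0,0,0]]}}

```text
time_s: 16.25
ee_pos: [0.532, -0.3261, 0.0328]
eef_rot: [-3.141, -0.0, 1.53]
force: [-0.1, -0.3, 0.4]
grip_width: 0.0007
grip_force: 0.0
```

Call:
{"fn": "move_arm", "kwargs": {"increments": [[0,0,0,0.04,0,0,0],[0,0,0,0,0,0,0]]}}

```text
time_s: 16.45
ee_pos: [0.5321, -0.3262, 0.031]
eef_rot: [-3.141, -0.0, 1.53]
force: [0.1, -0.2, 0.2]
grip_width: 0.0008
grip_force: 0.0
```

Call:
{"fn": "move_arm", "kwargs": {"increments": [[0,0,0,0.04,0,0,0],[0,0,0,0,0,0,0]]}}

```text
time_s: 16.65
ee_pos: [0.5323, -0.3264, 0.0293]
eef_rot: [3.141, 0.0, 1.53]
force: [-0.6, 0.8, 1.3]
grip_width: 0.0002
grip_force: 0.9
```

Call:
{"fn": "move_arm", "kwargs": {"increments": [[0,0,0,0.04,0,0,0],[0,0,0,0,0,0,0]]}}

```text
time_s: 16.85
ee_pos: [0.5323, -0.3264, 0.0273]
eef_rot: [3.141, 0.0, 1.53]
force: [-0.2, 0.5, 3.0]
grip_width: 0.0004
grip_force: 1.5
```

The tip has met the cap, at TCP z≈0.030. I press until the force rises past the spring's 5 N.

Call:
{"fn": "move_arm", "kwargs": {"increments": [[0,0,0,0.04,0,0,0],[0,0,0,0,0,0,0]]}}

```text
time_s: 17.05
ee_pos: [0.5323, -0.3264, 0.0253]
eef_rot: [3.141, 0.0, 1.53]
force: [1.0, -0.0, 3.8]
grip_width: 0.0007
grip_force: 2.1
```

Call:
{"fn": "move_arm", "kwargs": {"increments": [[0,0,0,0.03,0,0,0],[0,0,0,0,0,0,0]]}}

```text
time_s: 17.25
ee_pos: [0.5323, -0.3264, 0.0241]
eef_rot: [3.141, 0.0, 1.53]
force: [-0.4, 0.3, 6.3]
grip_width: 0.0002
grip_force: 3.0
```

Call:
{"fn": "move_arm", "kwargs": {"increments": [[0,0,0,0.02,0,0,0],[0,0,0,0,0,0,0]]}}

```text
time_s: 17.45
ee_pos: [0.5324, -0.3265, 0.0239]
eef_rot: [3.141, 0.001, 1.53]
force: [-3.9, 1.5, 13.7]
grip_width: 0.0005
grip_force: 7.0
```

It bottomed out at 13.7 N after about 6 mm of travel. I release straight up and check.

Call:
{"fn": "move_arm", "kwargs": {"increments": [[0,0,0,-0.06,0,0,0],[0,0,0,-0.1,0,0,0],[0,0,0,-0.2,0,0,0],[0,0,0,-0.5,0,0,0],[0,0,0,-0.6,0,0,0],[0,0,0,-0.6,0,0,0],[0,0,0,-0.6,0,0,0],[0,0,0,0,0,0,0],[0,0,0,0,0,0,0]]}}

```text
time_s: 18.35
ee_pos: [0.5321, -0.3262, 0.156]
eef_rot: [3.141, 0.0, 1.53]
force: [0.9, -0.3, -0.6]
grip_width: 0.0003
grip_force: 0.0
```

Run:
```python
from h import *
s,w=wshot(); t=ctrl.camera("top"); A=np.array([.4833,.0607])
print(s["time_s"],np.round(s["ee_pos"],3),np.round(s["force"],1))
r=ctrl.cut_out("pointer_tip",t)[0]; v,u=np.nonzero(r["mask"]); X=np.array([pix2plane(t,q,.09)[:2]-A for q in zip(u,v)]); m=X[np.argsort(-np.linalg.norm(X,axis=1))[:12]].mean(0)
print(r["conf"],np.rad2deg(np.arctan2(m[1],m[0])))
for r in ctrl.cut_out("test_button_top",w)[:2]: print(r["conf"],r["mask"].sum(),np.round(wplane(w,r["centre"][::-1],.05),3))
```

```text
18.35 [ 0.532 -0.326  0.156] [ 0.9 -0.3 -0.6]
0.77 -12.731836155557673
0.85 313 [ 0.399 -0.308  0.05 ]
0.7 343 [ 0.544 -0.202  0.05 ]
```

```bash
python3 -c "
from station import ctrl
print(ctrl.hand_in())"
```

```text
the job is handed in; nothing more can be done
None
```

I pushed the selector click by click from setting two to five, where it stayed (-12.7° measured, -12.1° expected), then pressed the grey box's button fully down (about 6 mm, to the stop) and released it. An earlier pass over the pointer touched nothing because the closed fingertips end about 20 mm short of the stated TCP. The job is handed in at about 18 s; I did not separately confirm the cap's return or check the loose things.

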